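# Vent a leak-test fixture, seat its cover on the hidden pin and hold it down

### The arm

A 6-joint arm with a two-finger parallel gripper is mounted at the origin on a cart in front of the work surface, level with it; the furniture and walls round the work are solid. World frame = base frame: x ahead of the robot, y to its left, z up, the work surface at z = 0. Lengths are in mm, angles in rad, forces in N, time in s.
With the tool pointing down it reaches from about 300 to 775 mm from the base axis. Payload 14.6 kg.
Tool frame: the origin (TCP) lies midway between the tips of the shut fingers; the grasp point (between the pads) lies grasp_offset behind it (grasp_offset is the distance from the TCP to the grasp point, in mm); z points along the fingers, y is the line along which they close (so a half turn about z gives the same grasp; the last joint's range is limited). The gripper opens to 94 mm and grips with 3 to 60 N. Pads are 16 mm wide; open, the fingers measure 119 mm over their backs; the gripper's body (75 mm by 177 mm) begins 78 mm behind the grasp point.
Start: joints at [-1.178, 0.3, 1.521, -0, 1.321, -0.067], TCP at [244.065, -492.871, 205.446] pointing down, gripper open.
Joint ranges: [-3.03, 3.03], [-0.79, 2.21], [0.23, 2.52], [-1.04, 4.18], [0, 3.07], [-2.55, 2.55]. Speed limits (rad/s): [2.22, 2.22, 2.57, 3.14, 3.14, 3.14].

### API

Orientations are given as [roll, pitch, yaw] about the fixed x, y, z axes, in that order (R = Rz(yaw) Ry(pitch) Rx(roll)).
In Python, from cell import * gives the robot as it stands. The module is installed in compiled form; this text tells all that it offers.
- The arm moves only by the shell command python3 -m jog 'ROWS' [FORCE]. ROWS is JSON, a list of rows, each a list of 3 entries, a list of its own where there are three numbers: the finger opening in mm, from 0 to 94, then the shift along the tool's x, y, z in units of 50 mm (1.0 is 50 mm), then the turn about the tool's z in units of 180 degrees (1.0 is 180 degrees). In form: [[fingers, [dx, dy, dz], twist], ...]. A call has 1 to 20 rows; each row shifts and turns the commanded pose from where the row before left it, along the tool's axes as they then stand; what a row does not reach is not made up. A row lasts 1/10 s, in which the tool goes at most 50 mm and 8.59 degrees, less where a joint would pass 70% of its speed; a pose out of reach is approached as far as the arm can. A call with a number of a shift or a turn outside -1 to 1 is refused whole. A call with a gripper value outside its range is refused whole. The fingers move at their own pace and stop on an object; FORCE is the grip in N (left out, the last holds). Time passes only in rows, so rows that do not move let the fingers close. It gives the time, the measured TCP pose, the force, the opening and the grip force at its end, in the units of the state.
- read_state(): the state, without advancing time (a new reading comes with each control period).
- camera(name): name is "scene" or "top" or "wrist"; returns the picture (384x512x3 uint8, red, green, blue); there is no depth.
- calibration(name): a dict with "mtx" (3x3 intrinsics, pixels), "distortion" ([k1, k2, p1, p2, k3] as OpenCV has them; the pictures are not rectified), "cam_to_world" (4x4, takes a point from camera to world coordinates); the wrist camera has in their place "hand_eye" (4x4, takes a point from camera to tool coordinates, whose origin is the TCP and whose axes are the flange's). Camera axes: x right, y down, z forward; pixel columns grow to the right and rows downward; lengths in mm; the calibration is good to about 2 mm. A picture is of the moment at which its call begins: read the wrist's pose just before it. calibration takes no time and is no camera call.
- sign_off(): hands the job in; it is judged then, once.
Trained networks look in the newest picture that a camera, given by its name, has taken for a name from the list of things; names that differ only in an ending like _2 or _b are one class to them, and where a whole thing is asked for, a point or a joint stands for the part that bears it (a point fixed in the world has none). Each returns a list of dicts, best first, with "conf" (0 to 1); they miss things now and then, are a little off and sometimes report something else, mostly with a low value. They report only what shows in the picture. A call takes as long as a camera call. They do not tell look-alikes from the thing itself.
- regions_of(camera, query): "pixels" (384x512 bool, what is visible of it) and "rect" ([centre column, centre row, width, height] in pixels, round what is visible of it).
The state is a dict: "clock": time; "joints": joint angles; "qd": joint speeds; "effort": joint torques, N m; "eef_pos": TCP position; "eef_rot": TCP orientation; "wrist_force": force on the tool from outside, world axes, zero at the start; "moment": the same for the moment, N m; "finger_gap": finger opening in mm; "finger_force": force on a finger pad.
Only numpy, scipy, OpenCV 4.12 (cv2) and the standard library are available. Lean on these libraries where they do the work, as an engineer would, in place of code of your own. Each camera call takes 0.05 s, during which the arm holds its last target. There are 200 camera calls.

### The job

Vent the grey leak-test fixture by pushing its red plunger all the way in and letting it come back out. Then take the blue cover by its black grip bar, slide it over the fixture, square to the block with its long side along the block's long side, until the socket hidden in its underside drops onto the locating pin, and press it down against the sprung seal until it sits fully home on the four corner rests. Finish while still holding the cover pressed down with the hand, and leave the vials, beaker, jar and tin standing where they are.

Things in the scene. Friction and masses are not known exactly. Their poses are not given: they have to be found in the camera images.
- fixture: leak-test fixture, fixed: grey block 120 (x) x 200 (y) x 30 (z) mm; origin: centre of its underside. On top, at x = 0: steel locating pin at y = -30 mm, red plunger at y = +70 mm. Round the pin a black sprung seal ring and four small steel rests at x = +-29, y = -30 +-41 mm, tops 34 mm above the origin: the height of the cover's underside when fully home (40 mm when it only lies on the seal)
- pin_tip (a point): tip of the locating pin, 50 mm above the fixture's underside (16 mm above the rests). The pin is 10 mm in diameter, tapering to 5 mm over its last 5 mm; it cannot be seen once the cover is over it
- vent (a joint): red vent plunger, pushed vertically down: 0 = out, 0.010 m = fully in. Sprung: starts to move at 3 N, fully in at 7 N, returns by itself
- vent_top (a point): centre of the top of the red plunger's mushroom head, which is 28 mm across; 66 mm above the bench when out; it moves down with the plunger
- seal (a joint): black rubber seal ring round the pin, 58 mm outside and 18 mm inside diameter: 0 = up (top 6 mm above the rests), 0.006 m = pressed level with the rests. Sprung: starts to yield at 6 N, fully down at about 13 N (the cover's weight is 3 N of that)
- cover: loose blue cover plate, 76 (x) x 100 (y) x 20 (z) mm, about 0.3 kg. Origin: centre of its underside, z up. On its top a black upright grip bar, 20 mm thick (x), 64 mm long (y), from 20 to 56 mm above the underside; take it from above across its thickness. It fits the fixture with its long side (y) along the block's long side, either way round
- cover_socket (a point): mouth of the blind socket in the centre of the cover's underside (same point as the cover's origin): round, 13 mm in diameter, 18 mm deep, for the locating pin
- headspace_vial_1: bystander, loose, to be left alone: tall clear glass vial with white cap, 22 mm across, 76 mm high; origin at the centre of its underside
- headspace_vial_2: bystander, loose, to be left alone: tall clear glass vial with red cap, 22 mm across, 76 mm high; origin at the centre of its underside
- beaker: bystander, loose, to be left alone: small clear beaker, 53 mm across, 68 mm high; origin at the centre of its underside
- desiccant_jar: bystander, loose, to be left alone: jar of violet beads with white lid, 68 mm across, 101 mm high; origin at the centre of its underside
- septa_tin: bystander, loose, to be left alone: round white tin, 54 mm across, 24 mm high; origin at the centre of its underside
Mind the look-alikes: they are no part of the job. Of the things shaped like the cover, the blue one is meant.

How it is judged:
By the outcome, as a careful person would: the job done as asked, in the order asked, and still so for the second after the job is handed in, while the arm keeps its last pose, push and grip.
It also fails if it takes over 53 s, if anything falls off the work surface, if the arm or the gripper's body presses on something with over 40 N, if the wrist force passes 120 N, or if a joint passes its speed limit or range.

## Working session

There is one attempt and no reset: what is moved stays moved. The work goes in short steps, Python scripts to look and compute and a shell command to move; the robot and the scene stay as the last step left them, time stands still between calls to the robot, and variables do not carry over. Pictures are saved under pics/ and viewed, at most 10 in all, crops included, and the job is handed in when it is done.

```bash
mkdir -p pics
cat > h.py <<'E'
from cell import *
import numpy as np, cv2
from scipy.spatial.transform import Rotation as R
def T_tool(s):
    T=np.eye(4); T[:3,:3]=R.from_euler('xyz',s['eef_rot']).as_matrix(); T[:3,3]=s['eef_pos']; return T
def cam(name,s=None):
    c=calibration(name)
    M=np.array(c['cam_to_world']) if name!='wrist' else T_tool(s)@np.array(c['hand_eye'])
    return np.array(c['mtx'],float),np.array(c['distortion'],float),M
def to_plane(name,px,z,s=None):
    K,d,M=cam(name,s)
    u=cv2.undistortPoints(np.array(px,float).reshape(-1,1,2),K,d).reshape(-1,2)
    r=np.c_[u,np.ones(len(u))]@M[:3,:3].T; o=M[:3,3]
    return o+r*((z-o[2])/r[:,2])[:,None]
def proj(name,P,s=None):
    K,d,M=cam(name,s); W=np.linalg.inv(M)
    return cv2.projectPoints(np.array(P,float).reshape(-1,3),cv2.Rodrigues(W[:3,:3])[0],W[:3,3],K,d)[0].reshape(-1,2)
def save(n,im): cv2.imwrite('pics/'+n,im[...,::-1])
E
python3 - <<'E'
from h import *
s=read_state(); print(s)
a=camera('scene'); b=camera('top'); save('a.png',cv2.resize(a,(800,600))); save('b.png',cv2.resize(b,(800,600)))
for q,z in [('fixture',30),('cover',20),('vent_top',66),('pin_tip',50),('headspace_vial_1',76),('beaker',68),('desiccant_jar',101),('septa_tin',24)]:
    for r in regions_of('top',q)[:4]:
        x=r['rect']; print(q,round(r['conf'],2),np.round(x),to_plane('top',x[:2],z).round()[0])
E
```

```text
{'clock': 0.0, 'joints': array([-1.17759535e+00,  3.00461450e-01,  1.52158312e+00, -1.85609100e-07,
        1.32071169e+00, -6.65794962e-02]), 'qd': array([-0.00019608, -0.00102373, -0.00172893, -0.00102377,  0.00079064,
       -0.00072418]), 'effort': array([ 2.79213069e-03, -5.31800258e+01, -3.52733982e+01,  7.09813088e-02,
        2.44384323e-02, -8.89295166e-05]), 'eef_pos': array([ 243.96815779, -492.6315794 ,  204.89076492]), 'eef_rot': array([-3.14043161e+00, -7.72356588e-05,  4.59780476e-01]), 'wrist_force': array([-0.18811841, -0.63054658,  0.35991508]), 'moment': array([-0.03248332, -0.02553005, -0.00546117]), 'finger_force': 0.0, 'finger_gap': 94.25487954012095}
fixture 0.56 [207. 239.  69.  47.] [463. 180.  30.]
cover 0.93 [304. 229.  31.  34.] [ 499. -123.   20.]
cover 0.63 [359. 239.  37.  31.] [ 469. -297.   20.]
pin_tip 0.64 [207. 237.  70.  52.] [469. 178.  50.]
headspace_vial_1 0.6 [380. 170.  14.   8.] [ 682. -348.   76.]
headspace_vial_1 0.58 [395. 165.  13.  12.] [ 698. -392.   76.]
beaker 0.81 [245. 166.  22.  17.] [690.  64.  68.]
desiccant_jar 0.76 [121. 193.  30.  18.] [596. 431. 101.]
septa_tin 0.7 [125. 221.  23.  20.] [514. 438.  24.]
```

View pics/b.png

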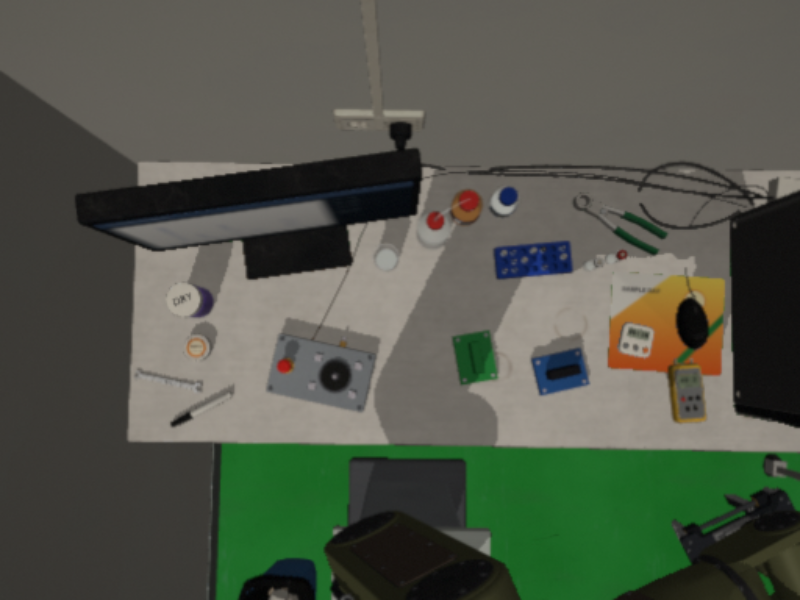

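View pics/a.png

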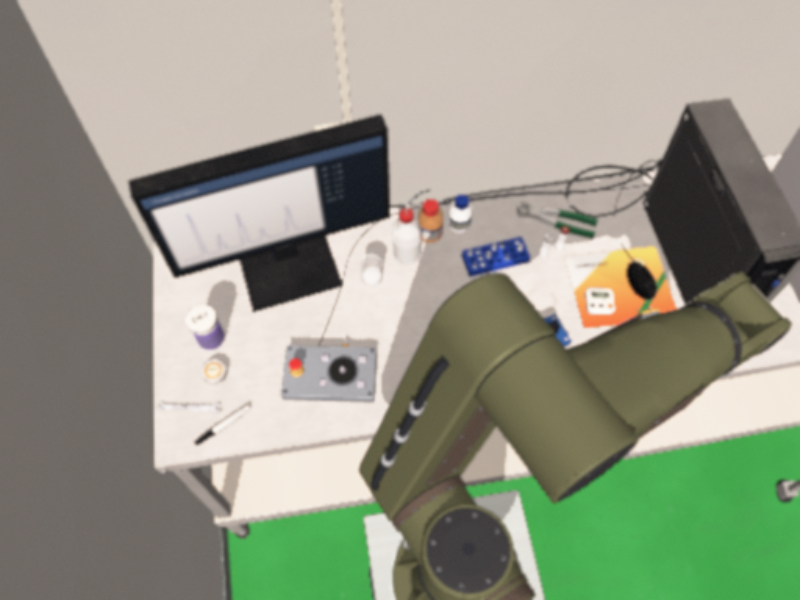

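The top view shows the fixture at about (322,372), with its plunger at (285,366) and pin at (335,376). The blue cover is at (561,371) and the green look-alike at (475,357). Next I'll get rough poses and the wrist camera geometry.

```bash
cat >> h.py <<'E'
def plan(s,p,yaw):
    Rm=T_tool(s)[:3,:3]; d=Rm.T@(np.array(p)-s['eef_pos'])/50
    t=-(yaw-s['eef_rot'][2]); t=(t+np.pi)%(2*np.pi)-np.pi
    print('shift units',d.round(2),'twist units',round(t/np.pi,3))
def yaw_long(pts):  # world pts -> yaw of long side, as angle from +y
    (c,(w,h),a)=cv2.minAreaRect(pts[:,:2].astype(np.float32)); a=np.radians(a)
    if w>=h: a-=np.pi/2
    a=(a+np.pi/2)%np.pi-np.pi/2
    return np.array(c),sorted((w,h)),a
E
python3 - <<'E'
from h import *
s=read_state(); print(np.array(calibration('wrist')['hand_eye']).round(2), calibration('wrist')['mtx'])
camera('top')
for q,z in [('fixture',30),('cover',20),('vent_top',66)]:
    for r in regions_of('top',q):
        v,u=np.nonzero(r['pixels']); P=to_plane('top',np.c_[u,v],z); c,wh,a=yaw_long(P); print(q,r['conf'],c.round(1),np.round(wh),round(a,3))
im=camera('top').astype(int); m=(im[...,0]>150)&(im[...,1]<90)&(im[...,2]<90); v,u=np.nonzero(m); k=(u>170)&(u<195)&(v>225)&(v<245)
print('red',to_plane('top',[[u[k].mean(),v[k].mean()]],64))
print('pin',to_plane('top',[[335/1.5625,376/1.5625]],45))
for p in [(420,-297),(469,-297)]: plan(s,[*p,250],np.pi/2)
E
```

```text
[[   0.     -0.96   -0.27   79.34]
 [   1.      0.     -0.     -0.34]
 [   0.     -0.27    0.96 -179.92]
 [   0.      0.      0.      1.  ]] [[330.02923873   0.         257.11977902]
 [  0.         330.02923873 196.26432561]
 [  0.           0.           1.        ]]
fixture 0.6 [470.3 186.1] [130. 199.] -0.201
cover 0.96 [ 475.1 -296.6] [ 81. 106.] 0.251
vent_top 0.31 [474.1 181.7] [134. 195.] -0.191
red [[474.73939233 256.05756225  64.        ]]
pin [[457.77023226 155.51726703  45.        ]]
shift units [ 4.89 -1.95 -0.89] twist units -0.354
shift units [ 5.77 -1.51 -0.89] twist units -0.354
```

```bash
python3 -m jog '[[94,[0.74,-0.21,-0.06],0],[94,[0.74,-0.21,-0.06],0],[94,[0.74,-0.21,-0.06],0],[94,[0.74,-0.21,-0.06],0],[94,[0.74,-0.21,-0.06],0],[94,[0.74,-0.21,-0.06],0],[94,[0.74,-0.21,-0.06],0],[94,[0.74,-0.21,-0.06],0],[94,[0,0,0],-0.047],[94,[0,0,0],-0.047],[94,[0,0,0],-0.047],[94,[0,0,0],-0.047],[94,[0,0,0],-0.047],[94,[0,0,0],-0.047],[94,[0,0,0],-0.047],[94,[0,0,0],-0.047],[94,[0,0,0],-0.047],[94,[0,0,0],0]]'
cat > lookc.py <<'E'
from h import *
import sys
s=read_state(); im=camera('wrist'); save(sys.argv[1],im)
print(s['eef_pos'].round(1),s['eef_rot'].round(3),round(s['clock'],2))
for r in regions_of('wrist','cover'):
    v,u=np.nonzero(r['pixels']); c,wh,a=yaw_long(to_plane('wrist',np.c_[u,v],20,s)); print('cover',round(r['conf'],2),c.round(1),np.round(wh),round(a,3),np.round(r['rect']))
# colour: blue top
i=im.astype(int); b=((i[...,2]-i[...,0]>50)).astype(np.uint8)
n,l,st,ce=cv2.connectedComponentsWithStats(b); 
for k in range(1,n):
    if st[k,4]>800:
        v,u=np.nonzero(l==k); c,wh,a=yaw_long(to_plane('wrist',np.c_[u,v],20,s)); print('blue',st[k],c.round(1),np.round(wh,1),round(a,3))
E
python3 lookc.py c.png
```

```text
clock: 2.55
eef_pos: [472.0, -286.2, 229.4]
eef_rot: [-3.142, -0.0, 1.791]
wrist_force: [0.5, 0.2, -0.2]
finger_gap: 94.4
finger_force: 0.0
[ 472.  -286.2  229.4] [-3.142 -0.     1.791] 2.55
cover 0.92 [ 500.  -127.5] [ 72. 101.] -1.356 [315.  37.  96.  74.]
cover 0.65 [ 473.4 -295.2] [ 77. 103.] 0.246 [257. 179.  66.  82.]
blue [ 405  109   90  128 5083] [ 696.8 -239.8] [ 72.7 152. ] 0.106
blue [ 225  138   62   81 2298] [ 473.3 -294.7] [72.3 98.5] 0.243
```

View pics/c.png

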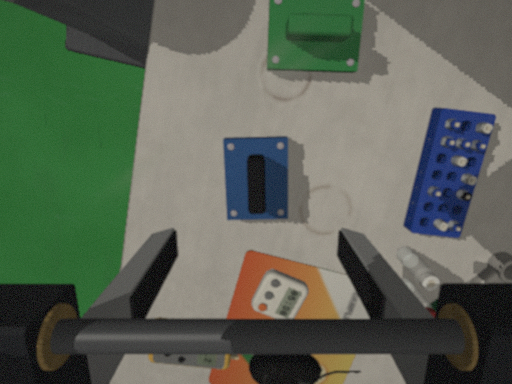

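The blue cover is at pixel (257,178), measured at (473,-295) with yaw 0.245. The green look-alike is above it at (315,37). Next I'll go to the fixture and close the fingers on the way.

```bash
python3 -m jog '[[0,[0.82,0.17,0],0],[0,[0.82,0.17,0],0],[0,[0.82,0.17,0],0],[0,[0.82,0.17,0],0],[0,[0.82,0.17,0],0],[0,[0.82,0.17,0],0],[0,[0.82,0.17,0],0],[0,[0.82,0.17,0],0],[0,[0.82,0.17,0],0],[0,[0.82,0.17,0],0],[0,[0.82,0.17,0],0],[0,[0.82,0.17,0],0],[0,[0,0,0],0.043],[0,[0,0,0],0.043],[0,[0,0,0],0.042],[0,[0,0,0],0]]'
python3 - <<'E'
from h import *
s=read_state(); im=camera('wrist'); save('d.png',im)
print(s['eef_pos'].round(1),s['eef_rot'].round(3))
for q,z in [('fixture',30),('vent_top',66),('pin_tip',50),('seal',40)]:
    for r in regions_of('wrist',q)[:2]:
        v,u=np.nonzero(r['pixels']); c,wh,a=yaw_long(to_plane('wrist',np.c_[u,v],z,s)); print(q,round(r['conf'],2),c.round(1),np.round(wh),round(a,3),np.round(r['rect']))
i=im.astype(int); b=((i[...,0]-i[...,1]>70)).astype(np.uint8)
n,l,st,ce=cv2.connectedComponentsWithStats(b)
for k in range(1,n):
    if st[k,4]>80: print('red',st[k],to_plane('wrist',ce[k],66,s).round(1))
E
```

```text
clock: 4.25
eef_pos: [465.3, 216.3, 229.5]
eef_rot: [3.142, -0.0, 1.381]
wrist_force: [-0.2, -0.6, 0.1]
finger_gap: 0.5
finger_force: 0.0
[465.3 216.3 229.5] [ 3.142 -0.     1.381]
fixture 0.71 [473.3 188. ] [138. 198.] -0.197 [267. 192. 120. 164.]
vent_top 0.8 [478.3 258. ] [26. 27.] -0.196 [262. 140.  24.  32.]
pin_tip 0.56 [472.8 193. ] [131. 189.] -0.189 [266. 190. 117. 164.]
seal 0.85 [459.8 168.1] [40. 56.] 1.329 [262. 216.  49.  36.]
red [248 128  26  26 520] [[477.2 258.2  66. ]]
```

View pics/d.png

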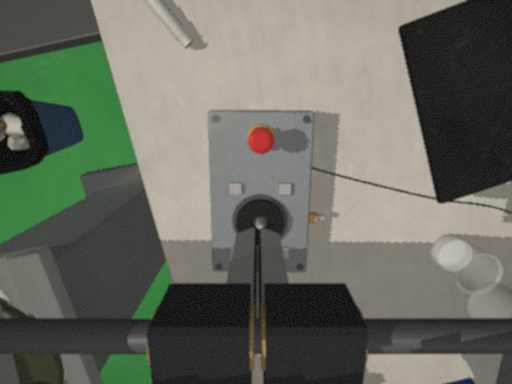

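The plunger is at (261,139), the pin tip at (261,222), the rests at (236,188) and (286,188), and the corner bolts at (216,119) and (307,119).

Run:
```python
from h import *
s=read_state()
pin=to_plane('wrist',[[261,222]],50,s)[0]; pl=np.array([477.2,258.2,66])
d=pl-pin; print('pin',pin,'yaw',-np.arctan2(d[0],d[1]),np.hypot(*d[:2]))
for a,z in [([[216,119],[307,119]],30),([[236,188],[286,188]],34)]:
    P=to_plane('wrist',a,z,s); e=P[1]-P[0]; print(P.round(1),np.arctan2(e[1],e[0]),np.hypot(*e[:2]))
plan(s,[pl[0],pl[1],66],s['eef_rot'][2]); plan(s,[pl[0],pl[1],80],s['eef_rot'][2])
```

```text
pin [460.71041867 164.02038195  50.        ] yaw -0.17332961175890846 95.61227299888364
[[431.8 286.5  30. ]
 [532.1 268.   30. ]] -0.18201182617600864 101.97965521306536
[[438.5 205.2  34. ]
 [496.2 194.6  34. ]] -0.18191469919835881 58.64182626064576
shift units [0.87 0.08 3.27] twist units 0.0
shift units [0.87 0.08 2.99] twist units 0.0
```

```bash
python3 -m jog '[[0,[0.44,0.04,0.5],0],[0,[0.43,0.04,0.5],0],[0,[0,0,0.7],0],[0,[0,0,0.7],0],[0,[0,0,0.5],0],[0,[0,0,0.2],0],[0,[0,0,0.1],0],[0,[0,0,0.1],0],[0,[0,0,0.04],0],[0,[0,0,0.04],0],[0,[0,0,0.04],0],[0,[0,0,0],0]]'
```

```text
clock: 5.7
eef_pos: [477.8, 258.4, 59.1]
eef_rot: [3.14, -0.001, 1.387]
wrist_force: [-0.1, 0.4, 6.1]
finger_gap: 0.7
finger_force: 2.8
```

```bash
python3 -m jog '[[0,[0,0,0.03],0],[0,[0,0,0.03],0],[0,[0,0,0.02],0],[0,[0,0,0.02],0],[0,[0,0,0],0],[0,[0,0,0],0]]'
```

```text
clock: 6.3
eef_pos: [478.0, 258.5, 56.0]
eef_rot: [3.139, -0.002, 1.387]
wrist_force: [-7.9, -3.9, 25.7]
finger_gap: 0.7
finger_force: 13.0
```

Plunger bottomed out at 10 mm with 25 N. I'll lift, check that it has returned, then go to the cover.

```bash
python3 -m jog '[[0,[0,0,-0.1],0],[0,[0,0,-0.3],0],[0,[0,0,-0.9],0],[0,[0,0,-0.9],0],[0,[-0.4,0,-0.8],0],[0,[-0.3,0,0],0],[0,[0,0,0],0]]'
python3 - <<'E'
from h import *
s=read_state(); im=camera('wrist'); i=im.astype(int); b=((i[...,0]-i[...,1]>70)).astype(np.uint8)
n,l,st,ce=cv2.connectedComponentsWithStats(b)
for k in range(1,n):
    if st[k,4]>80: print('red',st[k],to_plane('wrist',ce[k],66,s).round(1))
print(proj('wrist',[[477.2,258.2,66],[477.2,258.2,56]],s).round(1))
plan(s,[473.3,-295,110],s['eef_rot'][2])
E
```

```text
clock: 7.0
eef_pos: [470.7, 222.7, 203.9]
eef_rot: [3.14, -0.001, 1.385]
wrist_force: [-0.6, -1.1, -1.3]
finger_gap: 0.5
finger_force: 0.0
red [243 137  28  28 591] [[477.3 258.3  66. ]]
[[256.3 150.7]
 [256.3 149.3]]
shift units [-10.17   1.96   1.87] twist units 0.0
```

```bash
python3 -m jog '[[94,[-0.78,0.15,0],0],[94,[-0.78,0.15,0],0],[94,[-0.78,0.15,0],0],[94,[-0.78,0.15,0],0],[94,[-0.78,0.15,0],0],[94,[-0.78,0.15,0],0],[94,[-0.78,0.15,0],0],[94,[-0.78,0.15,0],0],[94,[-0.78,0.15,0],0],[94,[-0.78,0.15,0],0],[94,[-0.78,0.15,0],0],[94,[-0.78,0.15,0],0],[94,[-0.78,0.15,0],0],[94,[0,0,0],-0.046],[94,[0,0,0.5],-0.046],[94,[0,0,0.5],-0.045],[94,[0,0,0.5],0],[94,[0,0,0],0]]'
python3 lookc.py e.png; python3 -c "
from h import *
plan(read_state(),[473.3,-295,36],1.816)"
```

```text
clock: 8.85
eef_pos: [472.4, -290.9, 123.8]
eef_rot: [-3.137, -0.006, 1.817]
wrist_force: [-0.1, -0.3, -0.2]
finger_gap: 93.8
finger_force: 0.0
[ 472.4 -290.9  123.8] [-3.137 -0.006  1.817] 8.85
cover 0.77 [ 473.8 -295.2] [ 78. 103.] 0.25 [259. 198.  91. 108.]
blue [ 451  112   61  171 5415] [ 669.3 -251.7] [ 55.2 162.9] 0.446
blue [ 215  146   86  106 4120] [ 473.6 -294.6] [73.8 97.9] 0.246
shift units [-0.06 -0.02  1.84] twist units 0.0
```

View pics/e.png

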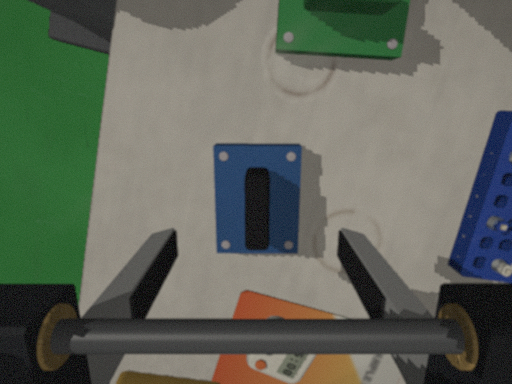

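The blue cover is centred at pixel (258,198) and square to the fingers. I'll descend and grip.

```bash
python3 -m jog '[[94,[-0.06,-0.02,0.5],0],[94,[0,0,0.5],0],[94,[0,0,0.5],0],[94,[0,0,0.3],0],[94,[0,0,0.15],0],[94,[0,0,0],0],[15,[0,0,0],0],[15,[0,0,0],0],[15,[0,0,0],0],[15,[0,0,0],0],[15,[0,0,0],0],[15,[0,0,0],0],[15,[0,0,0],0],[15,[0,0,0],0],[15,[0,0,0],0],[15,[0,0,0],0]]' 45
```

```text
clock: 10.55
eef_pos: [473.5, -295.7, 30.9]
eef_rot: [-3.142, -0.0, 1.817]
wrist_force: [-0.5, 0.1, 0.7]
finger_gap: 19.5
finger_force: 45.0
```

```bash
python3 -m jog '[[15,[0,0,-0.2],0],[15,[0,0,-0.6],0],[15,[0,0,-0.6],0],[15,[0,0,-0.5],0],[15,[0.3,0.05,0],0],[15,[0.65,0.11,0],0],[15,[0.65,0.11,0],0],[15,[0.65,0.11,0],0],[15,[0.65,0.11,0],0],[15,[0.65,0.11,0],0],[15,[0.65,0.11,0],0],[15,[0.65,0.11,0],0],[15,[0.65,0.11,0],0],[15,[0.65,0.11,0],0],[15,[0.65,0.11,0],0],[15,[0.65,0.11,0],0],[15,[0,0,0],0.045],[15,[0,0,0],0.045],[15,[0,0,0],0.045],[15,[0,0,0],0]]'
python3 - <<'E'
from h import *
s=read_state(); im=camera('wrist'); save('f.png',im)
print(s['eef_pos'].round(1),s['eef_rot'].round(3),s['finger_gap'])
for q,z in [('vent_top',66),('pin_tip',50),('seal',40),('cover',111)]:
    for r in regions_of('wrist',q)[:2]:
        v,u=np.nonzero(r['pixels']); c,wh,a=yaw_long(to_plane('wrist',np.c_[u,v],z,s)); print(q,round(r['conf'],2),c.round(1),np.round(wh),round(a,3),np.round(r['rect']))
i=im.astype(int); b=((i[...,0]-i[...,1]>70)).astype(np.uint8)
n,l,st,ce=cv2.connectedComponentsWithStats(b)
for k in range(1,n):
    if st[k,4]>80: print('red',st[k],to_plane('wrist',ce[k],66,s).round(1))
print(proj('wrist',[[459.5,159.8,50]],s))
E
```

```text
clock: 12.55
eef_pos: [442.8, 81.4, 125.1]
eef_rot: [-3.14, 0.0, 1.391]
wrist_force: [-0.8, -0.2, -2.4]
finger_gap: 19.6
finger_force: 45.0
[442.8  81.4 125.1] [-3.14   0.     1.391] 19.583314095983184
pin_tip 0.58 [466.6 160.7] [127. 134.] -0.194 [268.  94. 177. 189.]
pin_tip 0.26 [438.5  54.3] [103. 145.] -0.18 [259. 231. 135. 162.]
seal 0.9 [457.9 159. ] [56. 57.] -0.676 [259. 103.  74.  77.]
cover 0.57 [443.1  79.1] [ 78. 110.] -0.179 [259. 231. 134. 158.]
[[259.92648287 102.848787  ]]
```

View pics/f.png

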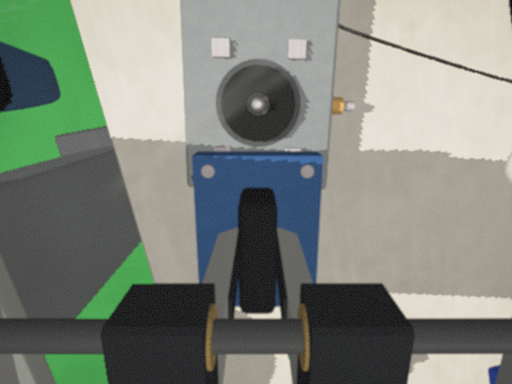

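The pin is at pixel (258,103), and the rests at (221,48) and (298,49). The cover's front corners are (195,154) and (323,153), so it is held square. I'll compute the offset to the pin.

Run:
```python
from h import *
s=read_state(); Ti=np.linalg.inv(T_tool(s)); f=lambda P:(np.c_[P,np.ones(len(P))]@Ti.T)[:,:3].round(1)
pin=f(to_plane('wrist',[[258,103]],50,s)); rests=f(to_plane('wrist',[[221,48],[298,49]],34,s)); 
edge=f(to_plane('wrist',[[195,154],[323,153]],114.2,s)); 
print('tool frame: pin',pin,'rests',rests,'edge',edge)
```

```text
tool frame: pin [[80.   1.1 75.7]] rests [[120.3 -27.1  91.7]
 [119.6  31.5  91.7]] edge [[ 51.2 -35.6  11.6]
 [ 51.9  38.8  11.5]]
```

```bash
python3 -m jog '[[15,[0.3,0,0],0],[15,[0.5,0,0],0],[15,[0.5,0,0],0],[15,[0.27,0,0],0],[15,[0,0,0.2],0],[15,[0,0,0.3],0],[15,[0,0,0.2],0],[15,[0,0,0.1],0],[15,[0,0,0],0],[15,[0,0,0],0]]'
python3 -c "
from h import *
s=read_state(); print(s['eef_pos'],s['eef_rot'],s['moment'])
im=camera('wrist').astype(int); b=((im[...,0]-im[...,1]>70)).astype(np.uint8)
n,l,st,ce=cv2.connectedComponentsWithStats(b)
for k in range(1,n):
    if st[k,4]>80: print('red',st[k],to_plane('wrist',ce[k],66,s).round(1))
"
```

```text
clock: 13.8
eef_pos: [457.9, 158.1, 86.2]
eef_rot: [3.141, -0.0, 1.393]
wrist_force: [0.6, 0.3, -1.8]
finger_gap: 19.8
finger_force: 45.0
[457.93809253 158.05728346  86.24840777] [ 3.14122330e+00 -1.97477416e-04  1.39264444e+00] [ 0.0063631  -0.06870884 -0.04810898]
red [ 236   39   47   50 1823] [[477.2 257.5  66. ]]
```

```bash
python3 -m jog '[[15,[0,0,0.06],0],[15,[0,0,0.06],0],[15,[0,0,0.05],0],[15,[0,0,0.04],0],[15,[0,0,0],0]]'
```

```text
clock: 14.35
eef_pos: [457.6, 158.2, 75.1]
eef_rot: [-3.141, 0.0, 1.393]
wrist_force: [0.1, 0.2, -2.1]
finger_gap: 19.7
finger_force: 45.0
```

```bash
python3 -m jog '[[15,[0,0,0.04],0],[15,[0,0,0.04],0],[15,[0,0,0.03],0],[15,[0,0,0.03],0],[15,[0,0,0],0]]'; python3 -m jog '[[15,[0,0,0.02],0],[15,[0,0,0.02],0],[15,[0,0,0],0]]'
```

```text
clock: 14.85
eef_pos: [457.8, 158.3, 68.7]
eef_rot: [3.141, -0.0, 1.393]
wrist_force: [-4.0, -0.8, 5.8]
finger_gap: 19.9
finger_force: 45.0
clock: 15.15
eef_pos: [457.8, 158.3, 66.9]
eef_rot: [3.141, -0.0, 1.393]
wrist_force: [-4.2, -0.8, 7.7]
finger_gap: 19.5
finger_force: 45.0
```

```bash
python3 -m jog '[[15,[0,-0.01,0.02],0],[15,[0,0,0.02],0],[15,[0,0,0.02],0],[15,[0,0,0],0]]'; python3 -m jog '[[15,[0,0,0.02],0],[15,[0,0,0],0],[15,[0,0,0],0]]'
```

```text
clock: 15.55
eef_pos: [457.8, 158.3, 64.9]
eef_rot: [3.14, -0.0, 1.393]
wrist_force: [-6.6, -3.8, 18.6]
finger_gap: 19.6
finger_force: 45.0
clock: 15.85
eef_pos: [457.9, 158.3, 64.8]
eef_rot: [3.14, -0.0, 1.393]
wrist_force: [-13.0, -5.6, 33.4]
finger_gap: 20.0
finger_force: 45.0
```

The tool stopped at 64.8 mm, which matches the home height, and the force is rising stiffly. I'll check the pictures.

Run:
```python
from h import *
s=read_state(); im=camera('wrist'); sc=camera('scene')[200:280,150:270]
save('g.png',np.hstack([cv2.resize(im,(400,300)),cv2.resize(sc,(400,300),interpolation=cv2.INTER_CUBIC)]))
for r in regions_of('wrist','cover'):
    v,u=np.nonzero(r['pixels']); c,wh,a=yaw_long(to_plane('wrist',np.c_[u,v],54,s)); print(r['conf'],c,wh,a)
print(s['eef_pos'],s['eef_rot'],s['wrist_force'],s['moment'])
```

```text
0.7 [458.29364014 157.00712585] [77.35897064208984, 108.67301940917969] -0.17718889575456886
[457.85331727 158.34788758  64.83496251] [ 3.13978889e+00 -4.90901828e-04  1.39291708e+00] [-12.96855707  -5.56484508  33.39493426] [-1.08480322  2.60629087 -0.01734673]
```

View pics/g.png

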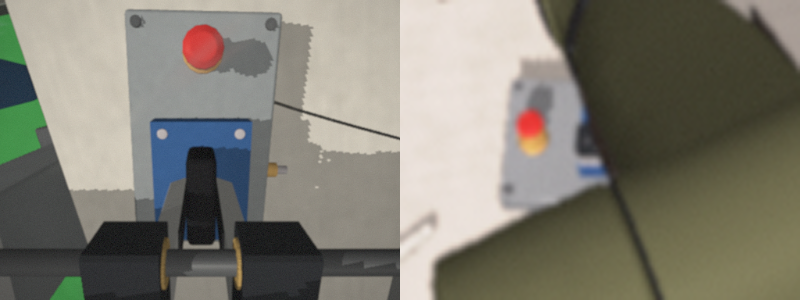

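The wrist view shows the cover square on the block. The tool is 33.9 mm above its grasp height, against 34 mm expected for fully home. The plunger is out at (203,47).

```bash
python3 -c "
from cell import *
print(sign_off())"
```

```text
the job is handed in; nothing more can be done
None
```

I vented the fixture with a full plunger stroke, which came back out, then seated the blue cover on the locating pin. I handed the job in at about 16 s with the hand holding the cover down at about 33 N, at the measured fully-home height.

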